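# Refit the spice mill's catch tray and wind its knob shut

### The job

Slide the catch tray by its stem handle fully home into the bay at the front of the free-standing spice mill, then turn the mill's top knob clockwise (seen from above) all the way to its stop. The mill is light and its knob is stiff, so press down on it while you turn, firmly (some 15 to 20 N) but not crushingly hard (never 50 N): the mill must stay standing in its place and not twist round or slide away. Leave the tray home, let go of everything, and leave the other kitchenware alone.

Things in the scene. Friction and masses are not known exactly. Their poses are not given: they have to be found in the camera images.
- mill: The spice mill, loose on the shelf: a steel block 110 (x) x 120 (y) mm, top 90 mm above the shelf, on grey side walls and four feet; about 0.35 kg. Origin: centre of its underside, on the knob's axis. Its front with the open bay faces its own -x. Its feet's friction alone cannot hold it while the knob is turned; a steady 15 to 20 N of downward push on the knob can.
- bay_mouth (a point): Centre of the bay's mouth in the mill's front face, 14 mm above the shelf, axes as the mill's. The bay is 76 mm wide (y), 39 mm high, has no floor (the tray slides on the shelf), and ends at a back wall 102 mm further in along +x. Outside, two flared cheeks, 36 mm high, widen to about 95 mm at 20 mm before the mouth.
- mill_front (a point): Point in the middle of the mill's front face, 55 mm from its axis towards its own -x, 60 mm above the shelf; moves if the mill slides or twists.
- mill_knob (a joint): Angle of the mill's knob in rad, growing clockwise seen from above; starts at 0 to 0.4, 2.2 is the firm stop to be reached. Stiff: 0.24 N m of friction; stays where left. Forcing it on past the stop twists the whole mill.
- knob_top (a point): Centre of the top of the black knob's grip bar, on the turning axis, 127 mm above the shelf. Bar: 64 mm along this frame's x, 14 mm wide (y), 26 mm high, on a round flange 76 mm across that turns with it, flange top 101 mm above the shelf; fingertips straddling the bar can press on the flange. A white line marks the bar's -x end, which points to the mill's front at joint 0.
- tray_mid (a point): Centre of the catch tray's open steel box, half-way up (14 mm above its underside): 100 mm long (x) x 70 mm wide (y) x 28 mm high, 0.12 kg, loose on the shelf. Goes into the bay with its +x end first, its +x along the mill's +x; fully home its centre is at x = -3 mm, y = 0 in the mill's frame and its front is about flush.
- tray_stem (a point): Grip point on the tray's black stem handle, 116 mm from the tray's centre towards its -x, 15 mm above the shelf. The stem is a bar along the tray's x, 14 mm wide (y), from 2 to 28 mm above the shelf, 80 mm long, its free end 14 mm further out than this point. When the tray is home this point is 64 mm outside the mill's front face.
- ramekin_a_mid (a point): Centre of a grey stoneware ramekin, 84 mm wide, 48 mm high; bystander.
- ramekin_b_mid (a point): Centre of the second, like grey ramekin; bystander.
- roasting_corner (a point): Corner of the steel roasting tray's rim at its own -x, -y end, 45 mm above the shelf; the tray is 260 (x) x 340 (y) x 45 mm high and extends from here along its +x and +y; bystander.
- spatula_grip (a point): Handle of the black plastic spatula lying on the shelf, along its x; bystander.
- tongs_mid (a point): Middle of the chrome tongs lying on the shelf, about 240 mm long along x, 60 mm wide, 10 mm high; bystander.
- table: The white laminate shelf that everything stands on, fixed; its top is at height 0 and the mill's feet bear on it. The mill is marred if it is pressed onto the shelf with more than 50 N.
Mind the look-alikes: they are no part of the job. Leave any blue look-alike of the mill alone. Of the things that look like the part that bears tray_mid, take the one that is farthest to the robot's right at the start.

How it is judged:
On the way, in this order (a step that is already met when the one before it is completed fails the run):
1. the catch tray is home in the bay (x of tray_mid in the frame of mill above -0.011 m and y of tray_mid in the frame of mill between -0.006 and 0.006 m), for 0.2 s.
2. the knob is at its clockwise stop (value of joint mill_knob above 2.08 rad), for 0.2 s.
At the end, for the whole second after the job is handed in: The catch tray lies flat in the bay, within 8 mm of touching the back wall; the knob is within 0.12 rad of its clockwise stop; the mill stands upright and at rest, its centre and the middle of its front each within 25 mm of where they started (all of step 1 and angle between tray_mid's own z axis and vertical below 0.08 rad and height (world z) of tray_mid below 0.022 m and value of joint mill_knob above 2.08 rad and angle between mill's own z axis and vertical below 0.05 rad and height (world z) of mill below 0.006 m and distance of each of mill, mill_front from where it was at the start of the episode below 0.025 m and linear speed of mill below 0.01 m/s).
It fails at once if the mill slides or twists round by more than 25 mm (at its centre or the middle of its front) (distance of any of mill, mill_front from where it was at the start of the episode above 0.025 m).
It fails at once if the mill is tipped or lifted (angle between mill's own z axis and vertical above 0.15 rad or height (world z) of mill above 0.015 m).
It fails at once if the mill is pressed onto the shelf with more than 50 N (contact force between mill and table above 50 N).
It fails at once if another piece of kitchenware is shifted by more than 30 mm (distance of any of ramekin_a_mid, ramekin_b_mid, roasting_corner, spatula_grip, tongs_mid from where it was at the start of the episode above 0.03 m).
It also fails if it takes over 72 s, if anything falls off the work surface, if the arm or the gripper's body presses on something with over 40 N, if the wrist force passes 120 N, or if a joint passes its speed limit or range.

### The arm

A 6-joint arm with a two-finger parallel gripper is mounted at the origin on the work surface. World frame = base frame: x ahead of the robot, y to its left, z up, the work surface at z = 0. Lengths are in m, angles in rad, forces in N, time in s.
With the tool pointing down it reaches from about 0.325 to 0.925 m from the base axis. Payload 3.1 kg.
Tool frame: the origin (TCP) lies midway between the tips of the shut fingers; the grasp point (between the pads) lies 19 mm behind it (bot.grasp_offset is the distance from the TCP to the grasp point, in m); z points along the fingers, y is the direction in which the jaws open and shut (so a half turn about z gives the same grasp; the last joint's range is limited). The gripper opens to 85 mm and grips with 20 to 120 N. Pads are 22 mm wide; open, the fingers measure 114 mm over their backs; the gripper's body (76 mm by 85 mm) begins 54 mm behind the grasp point. The pads swing forward as they close: fully open they stand 13 mm farther back than shut.
Start: joints at [1.05, 0.217, 1.613, -0, 1.311, -0.112], TCP at [0.248, 0.574, 0.196] pointing down, gripper open.
Joint ranges: [-2.75, 2.75], [-0.78, 2.1], [0.31, 2.55], [-1.13, 4.27], [0.13, 2.63], [-2.58, 2.58]. Speed limits (rad/s): [2.79, 2.79, 3.14, 3.14, 3.14, 3.14].

### API

Orientations are given as a unit quaternion [x, y, z, w].
In Python, from station import telemetry, snapshot, get_calibration, bot gives the robot as it stands.
- The arm moves only by the shell command python3 -m pendant 'ROWS'. ROWS is JSON, one flat list of numbers, 5 for each row, row after row: the closure, from 0 (fully open) to 1 (shut), then the shift along the world's x, y, z in cm, then the turn about the world's z in degrees. A call has 1 to 20 rows; each row is the pose to reach, as a shift and turn from the pose measured when the call began; what a row does not reach only later rows make up. A row lasts 1/12 s, in which the tool goes at most 41.7 mm and 7.16 degrees, less where a joint would pass 70% of its speed; a pose out of reach is approached as far as the arm can. A call with a gripper value outside its range is refused whole. The fingers move at their own pace and stop on an object; the grip force is fixed at half the most. Time passes only in rows, so rows that repeat a pose let the fingers close. It gives the time, the measured TCP pose, the force and the opening at its end, in the units of the state.
- telemetry.sense(): the state, without advancing time (a new reading comes with each control period).
- snapshot(name): name is "scene" or "top" or "wrist"; returns the picture (420x560x3 uint8, red, green, blue); there is no depth.
- get_calibration(name): a dict with "intrinsics" (3x3 intrinsics, pixels), "world_to_cam" (4x4, takes a point from world to camera coordinates). Camera axes: x right, y down, z forward; pixel columns grow to the right and rows downward; lengths in m; the calibration is good to about 2 mm. A picture is of the moment at which its call begins: read the wrist's pose just before it. get_calibration takes no time and is no camera call; for the wrist camera it gives the pose at the moment of the call.
- bot.close_job(): hands the job in, once; it reports no verdict.
The state is a dict: "t": time; "joint_pos": joint angles; "joint_vel": joint speeds; "effort": joint torques, N m; "eef_pos": TCP position; "ee_rot": TCP orientation; "force": force on the tool from outside, world axes, zero at the start; "ft_torque": the same for the moment, N m; "opening": opening from 0.0 (shut) to 1.0 (fully open).
Only numpy, scipy, OpenCV 4.12 (cv2) and the standard library are available. Lean on these libraries where they do the work, as an engineer would, in place of code of your own. Each camera call takes 0.05 s, during which the arm holds its last target. There are 200 camera calls.

## Working session

There is one attempt and no reset: what is moved stays moved. The work goes in short steps, Python scripts to look and compute and a shell command to move; the robot and the scene stay as the last step left them, time stands still between calls to the robot, and variables do not carry over. Pictures are saved under pics/ and viewed, about 8 in all and at most 12, crops included, and the job is handed in when it is done.

```bash
mkdir -p pics; ls; python3 - <<'E'
from station import telemetry, snapshot, get_calibration, bot
import cv2,numpy as np
print(telemetry.sense())
for n in("scene","top"):
    im=snapshot(n); cv2.imwrite(f"pics/{n}0.png",im[:,:,::-1]); c=get_calibration(n)
    print(n,np.round(c["intrinsics"],1).tolist(),np.round(c["world_to_cam"],3).tolist())
E
```

```text
pics
{'t': 0.0, 'joint_pos': array([ 1.04977539e+00,  2.17761927e-01,  1.61492785e+00,  1.37510492e-05,
        1.31131108e+00, -1.12216171e-01]), 'joint_vel': array([-0.00169421,  0.00097994, -0.00038227,  0.00029306,  0.00077366,
       -0.0016941 ]), 'effort': array([-1.08356835e-03, -3.96827209e+01, -3.03860736e+01, -3.57224353e-04,
        9.60360310e-03, -1.36487540e-05]), 'eef_pos': array([0.24797879, 0.57271778, 0.19456685]), 'ee_rot': array([ 2.02983607e-01,  9.79181396e-01, -1.14218132e-03, -3.81215898e-04]), 'force': array([ 0.39538961, -0.52456181,  0.11053262]), 'ft_torque': array([ 0.00837201, -0.01131764,  0.01535698]), 'opening': 1.0028641118609005}
scene [[514.3, 0.0, 279.4], [0.0, 514.3, 203.3], [0.0, 0.0, 1.0]] [[-0.689, 0.725, -0.013, 0.373], [0.546, 0.507, -0.667, -0.221], [-0.477, -0.467, -0.745, 1.767], [0.0, 0.0, 0.0, 1.0]]
top [[380.9, 0.0, 276.5], [0.0, 380.9, 208.6], [0.0, 0.0, 1.0]] [[0.055, -0.998, 0.001, -0.044], [-0.972, -0.054, -0.227, 0.545], [0.227, 0.012, -0.974, 1.0], [0.0, 0.0, 0.0, 1.0]]
```

View pics/scene0.png

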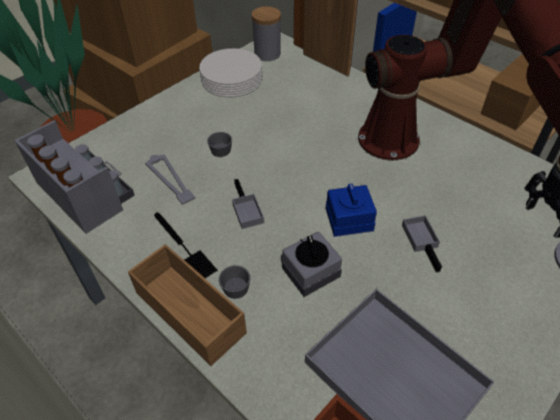

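View pics/top0.png

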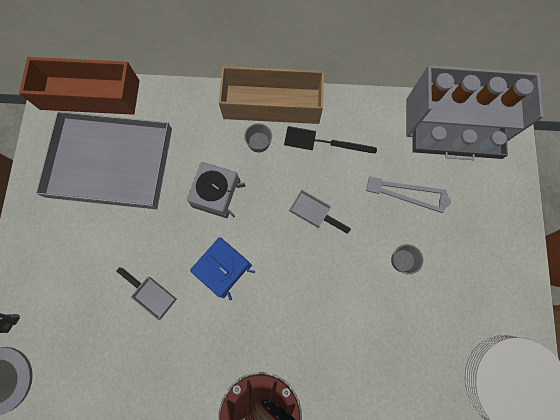

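The target is the grey mill at top-image (213,188), with its cheeks facing right. The rightmost tray is at (310,208), stem end (348,231). The blue mill is at (221,267) and the decoy tray at (154,298). I'll zoom in next.

```bash
cat > h.py <<'E'
from station import telemetry, snapshot, get_calibration, bot
import cv2,numpy as np
def ray(n,px,z,c=None):
    c=c or get_calibration(n); T=np.array(c["world_to_cam"]);K=np.array(c["intrinsics"])
    R=T[:3,:3];o=-R.T@T[:3,3]; d=R.T@np.linalg.solve(K,[px[0],px[1],1.]); return o+d*(z-o[2])/d[2]
def proj(n,p,c=None):
    c=c or get_calibration(n); q=np.array(c["world_to_cam"])@np.r_[p,1]; q=np.array(c["intrinsics"])@q[:3]; return q[:2]/q[2]
E
python3 - <<'E'
from h import *
im=cv2.imread("pics/top0.png")
c=im[150:250,180:360]; cv2.imwrite("pics/c1.png",cv2.resize(c,None,fx=4.4,fy=4.4,interpolation=cv2.INTER_CUBIC))
hsv=cv2.cvtColor(im,cv2.COLOR_BGR2HSV)
print([hsv[y,x].tolist() for x,y in((310,208),(337,224),(195,175),(212,188),(280,230))])
E
```

```text
[[120, 10, 131], [30, 11, 45], [41, 13, 154], [45, 13, 39], [33, 15, 155]]
```

View pics/c1.png

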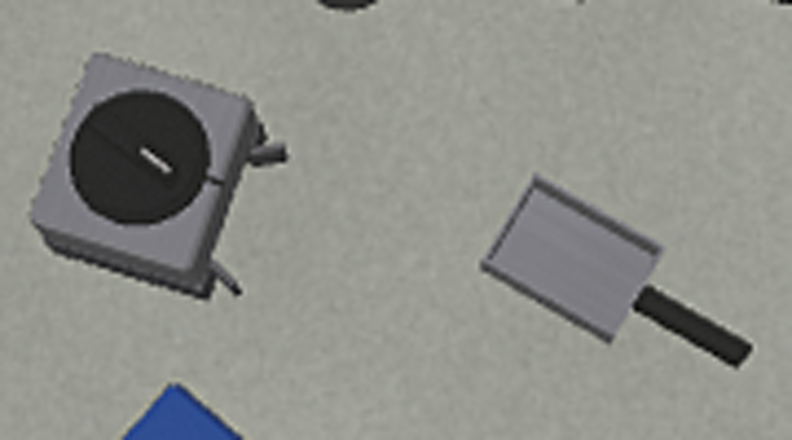

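The crop shows the mill's top corners at about (97,52), (250,98), (190,270) and (33,215). The white line runs from (142,150) to (170,170), so the knob is about 0.3 rad clockwise of the front. The tray and stem are clear, pointing right and down. Now I'll measure them.

```bash
python3 - <<'E'
from h import *
im=cv2.imread("pics/top0.png"); hsv=cv2.cvtColor(im,cv2.COLOR_BGR2HSV)
A=lambda a,b:np.degrees(np.arctan2((b-a)[1],(b-a)[0]))
f=4.4; px=lambda u,v:((u+.5)/f-.5+180,(v+.5)/f-.5+150)
# flange
def comp(mask,u,v):
    n,l=cv2.connectedComponents(mask.astype(np.uint8)); return (l==l[v,u]).astype(np.uint8)
dark=hsv[:,:,2]<80
m=comp(dark,205,192); m=cv2.morphologyEx(m,cv2.MORPH_OPEN,np.ones((5,5),np.uint8)); m=cv2.morphologyEx(m,cv2.MORPH_CLOSE,np.ones((9,9),np.uint8))
cnt=max(cv2.findContours(m,0,1)[0],key=cv2.contourArea)[:,0]
P=np.array([ray("top",p,.101)[:2] for p in cnt],np.float32)
print("flange",cv2.minEnclosingCircle(P), cv2.fitEllipse(P))
C=[ray("top",px(*p),.09)[:2] for p in((97,52),(250,98),(190,270),(33,215))]
print("mill corners",np.round(C,3),np.mean(C,0),"edge angs",A(C[1],C[0]),A(C[2],C[3]),A(C[2],C[1])+90,A(C[3],C[0])+90,[np.linalg.norm(C[i]-C[i-1]) for i in range(4)])
w=[ray("top",px(*p),.127)[:2] for p in((142,150),(170,170))]; print("white",w,A(w[0],w[1])-180)
s=comp(dark,337,224); sc=max(cv2.findContours(s,0,1)[0],key=cv2.contourArea)[:,0]
P=np.array([ray("top",p,.028)[:2] for p in sc],np.float32); r=cv2.minAreaRect(P); print("stem",r,np.round(cv2.boxPoints(r),3).tolist())
# tray rim corners
T=[ray("top",px(*p),.028)[:2] for p in((536,175),(662,248),(612,342),(482,266))]
print("tray",np.round(T,3),np.mean(T,0),A(T[1],T[0]),A(T[2],T[3]),A(T[2],T[1])+90,A(T[3],T[0])+90,[np.linalg.norm(T[i]-T[i-1]) for i in range(4)])
E
```

```text
flange ((0.595917820930481, 0.14962272346019745), 0.06096167862415314) ((0.5943043231964111, 0.15960179269313812), (0.08006681501865387, 0.11177151650190353), 15.109941482543945)
mill corners [[0.664 0.202]
 [0.638 0.103]
 [0.525 0.131]
 [0.555 0.231]] [0.59548996 0.1666314 ] edge angs 75.76142633833396 73.61025939526448 76.02700597395125 75.06409256210165 [np.float64(0.11265477361559458), np.float64(0.10270152524259586), np.float64(0.11657721646886789), np.float64(0.10468672384651093)]
white [array([0.58962146, 0.16034387]), array([0.57803793, 0.14233276])] -302.7463768125917
stem ((0.5196475982666016, -0.1883000135421753), (0.07926183193922043, 0.018674910068511963), 62.5172004699707) [[0.49300000071525574, -0.21899999678134918], [0.5099999904632568, -0.2280000001192093], [0.5460000038146973, -0.15700000524520874], [0.5299999713897705, -0.14900000393390656]]
tray [[ 0.616 -0.083]
 [ 0.571 -0.168]
 [ 0.506 -0.137]
 [ 0.552 -0.05 ]] [ 0.5611512  -0.10951017] 61.8884200071702 62.09333078019888 64.382504041721 62.78721327949741 [np.float64(0.07178241374616227), np.float64(0.0959323379638311), np.float64(0.07149111396614469), np.float64(0.09791799059323546)]
```

```bash
python3 -m pendant '[0,6,-18,5,-40, 0,12,-36,5,-60, 0,18,-54,5,-94, 0,25.9,-72,5,-94, 0,25.9,-72,5,-94, 0,25.9,-72,5,-94, 0,25.9,-72,5,-94, 0,25.9,-72,5,-94, 0,25.9,-72,5,-94, 0,25.9,-72,5,-94, 0,25.9,-72,5,-94, 0,25.9,-72,5,-94, 0,25.9,-72,5,-94, 0,25.9,-72,5,-94, 0,25.9,-72,5,-94, 0,25.9,-72,5,-94, 0,25.9,-72,5,-94, 0,25.9,-72,5,-94, 0,25.9,-72,5,-94, 0,25.9,-72,5,-94]'; python3 - <<'E'
from h import *
c=get_calibration("wrist"); im=snapshot("wrist"); cv2.imwrite("pics/w1.png",im[:,:,::-1])
np.savez("w1.npz",K=c["intrinsics"],T=c["world_to_cam"])
print(np.round(c["intrinsics"],1).tolist(),np.round(c["world_to_cam"],3).tolist())
print(proj("wrist",[.561,-.1095,.028]),proj("wrist",[.5955,.1666,.1]))
E
```

```text
t: 1.77
eef_pos: [0.5077, -0.1513, 0.2443]
ee_rot: [0.856, 0.517, -0.001, -0.0]
force: [0.4, -0.4, 0.3]
opening: 0.997
[[347.9, 0.0, 279.1], [0.0, 347.9, 213.5], [0.0, 0.0, 1.0]] [[0.885, -0.465, -0.002, -0.519], [-0.448, -0.854, 0.265, 0.049], [-0.124, -0.234, -0.964, 0.454], [0.0, 0.0, 0.0, 1.0]]
[307.51830239 123.07414652] [ 184.83190753 -257.98123522]
```

View pics/w1.png

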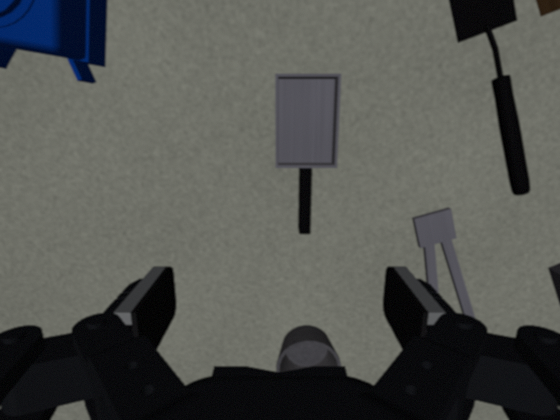

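The wrist view shows the tray almost in line with the tool. Its rim corners are at (276,74), (340,74), (337,166) and (275,166), and the stem runs from (305,168) to (304,233). I'll refine the pose from this view.

```bash
python3 - <<'E'
from h import *
z=np.load("w1.npz"); c={"intrinsics":z["K"],"world_to_cam":z["T"]}
A=lambda a,b:np.degrees(np.arctan2((b-a)[1],(b-a)[0]))
g=cv2.cvtColor(cv2.imread("pics/w1.png"),cv2.COLOR_BGR2GRAY)
m=(g<45).astype(np.uint8); n,l=cv2.connectedComponents(m); s=(l==l[200,305]).astype(np.uint8)
sc=max(cv2.findContours(s,0,1)[0],key=cv2.contourArea)[:,0]
P=np.array([ray("w",p,.028,c)[:2] for p in sc],np.float32); r=cv2.minAreaRect(P); print("stem",r,np.round(cv2.boxPoints(r),4).tolist())
T=[ray("w",p,.028,c)[:2] for p in((276,74),(340,74),(337.5,166),(275,166))]
ctr=np.mean(T,0);print("tray",ctr,A(T[3],T[0]),A(T[2],T[1]),[np.linalg.norm(T[i]-T[i-1]) for i in range(4)])
s=telemetry.sense();q=s["ee_rot"];print(s["eef_pos"],"yaw y",2*np.degrees(np.arctan2(q[1],q[0]))-90)
E
```

```text
stem ((0.5196149349212646, -0.19013074040412903), (0.07806572318077087, 0.012877527624368668), 63.177711486816406) [[0.49630001187324524, -0.22210000455379486], [0.5077000260353088, -0.22789999842643738], [0.5429999828338623, -0.1581999957561493], [0.531499981880188, -0.15240000188350677]]
tray [ 0.56245476 -0.11085229] 61.50802038846024 63.29918025882567 [np.float64(0.09774954938594645), np.float64(0.06800351444426861), np.float64(0.0977254807396368), np.float64(0.07105878206875445)]
[ 0.50689139 -0.14885256  0.24396893] yaw y -27.619816544132235
```

```bash
python3 -m pendant '[0,0.1,-6.4,-10,0.5, 0,0.1,-6.4,-14,0.5, 0,0.1,-6.4,-18,0.5, 0,0.1,-6.4,-21,0.5, 0,0.1,-6.4,-23,0.5, 0,0.1,-6.4,-23.6,0.5, 0,0.1,-6.4,-23.6,0.5, 0,0.1,-6.4,-23.6,0.5, 1,0.1,-6.4,-23.6,0.5, 1,0.1,-6.4,-23.6,0.5, 1,0.1,-6.4,-23.6,0.5, 1,0.1,-6.4,-23.6,0.5, 1,0.1,-6.4,-23.6,0.5, 1,0.1,-6.4,-23.6,0.5, 1,0.1,-6.4,-23.6,0.5, 1,0.1,-6.4,-23.6,0.5]'; python3 - <<'E'
from h import *
s=telemetry.sense();q=s["ee_rot"];print(s["eef_pos"],s["force"],"yaw y",2*np.degrees(np.arctan2(q[1],q[0]))-90)
# refine mill: remask flange / knob in top view
im=snapshot("top")[:,:,::-1]; sc=snapshot("scene")[:,:,::-1]; cv2.imwrite("pics/t2.png",im);cv2.imwrite("pics/s2.png",sc)
g=cv2.cvtColor(np.ascontiguousarray(im),cv2.COLOR_BGR2GRAY)
m=(g<60).astype(np.uint8); m[:, :190]=0; m[:,229:]=0; m[:165]=0; m[207:]=0
m=cv2.morphologyEx(m,cv2.MORPH_CLOSE,np.ones((9,9),np.uint8)); m=cv2.morphologyEx(m,cv2.MORPH_OPEN,cv2.getStructuringElement(2,(13,13)))
cnt=max(cv2.findContours(m,0,1)[0],key=cv2.contourArea)[:,0]
P=np.array([ray("top",p,.101)[:2] for p in cnt],np.float32); print("flange",cv2.fitEllipse(P),P.min(0),P.max(0))
g2=cv2.cvtColor(np.ascontiguousarray(sc),cv2.COLOR_BGR2GRAY)
print("proj mill scene",proj("scene",[.5955,.1666,.101]))
a=cv2.resize(im[155:225,180:260],(400,350),interpolation=2); b=cv2.resize(sc[225:300,275:350],(350,350),interpolation=2)
cv2.imwrite("pics/c2.png",np.hstack([a,b]))
E
```

```text
t: 3.15
eef_pos: [0.5079, -0.2129, 0.0082]
ee_rot: [0.853, 0.522, -0.001, -0.002]
force: [-0.7, 0.2, 0.4]
opening: -0.001
[ 0.50792131 -0.21291518  0.00819963] [-0.69834093  0.17374683  0.35233577] yaw y -27.12331774923115
flange ((0.5922802686691284, 0.16660194098949432), (0.08235449343919754, 0.08358919620513916), 163.48924255371094) [0.5509249  0.12514281] [0.63401467 0.20883639]
proj mill scene [311.19772455 250.27403257]
```

View pics/c2.png

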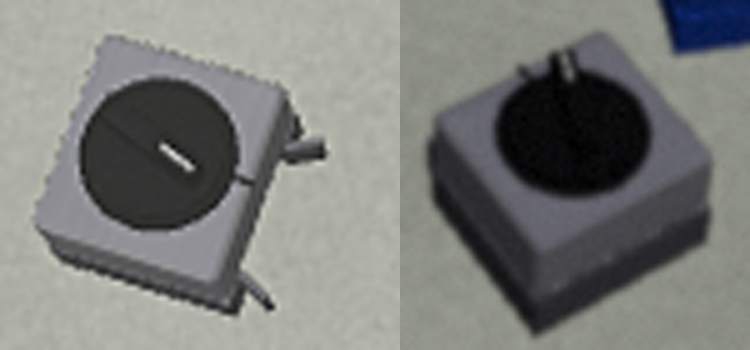

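The fingers shut fully (opening 0), so the stem was probably missed. I'll check with the wrist camera.

```bash
python3 - <<'E'
from h import *
im=snapshot("wrist"); t=cv2.imread("pics/t2.png"); cv2.imwrite("pics/w2.png",np.hstack([cv2.resize(im[:,:,::-1],(480,360)),cv2.resize(t[180:270,290:370],(320,360))]))
print(proj("wrist",[.5079,-.2129,.015]))
E
```

```text
[280.82590437 245.96877759]
```

View pics/w2.png

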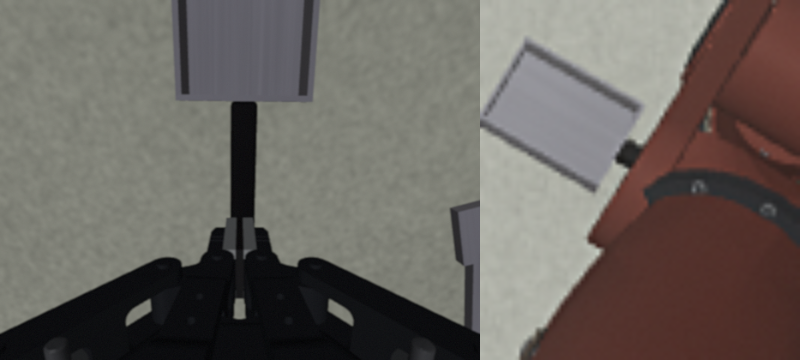

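```bash
python3 - <<'E'
from h import *
s=telemetry.sense(); print(s["opening"],s["eef_pos"],bot.grasp_offset,[a for a in dir(bot) if a[0]!='_'])
c=get_calibration("wrist"); d=np.array([np.cos(np.radians(62.9)),np.sin(np.radians(62.9))])
for f in(-.011,0,.011):
  for z in(.008,.027,.045): print(f,z,np.round(proj("w",np.r_[s["eef_pos"][:2]+f*d,z],c)*.857))
for k in(50,130): print("tray/stem end",k,proj("w",np.r_[np.array([.5615,-.1095])-k/1e3*d,.028],c)*.857)
im=snapshot("wrist")[:,:,::-1]
cv2.imwrite("pics/w3.png",cv2.resize(np.clip(im[100:310,190:380].astype(int)*2.2,0,255).astype(np.uint8),None,fx=2.8,fy=2.8,interpolation=2))
E
```

```text
0.001627668599398031 [ 0.50777449 -0.21281301  0.00785962] 0.0187 ['IKError', 'close_job', 'grasp_offset']
-0.011 0.008 [240. 223.]
-0.011 0.027 [240. 236.]
-0.011 0.045 [240. 250.]
0 0.008 [240. 207.]
0 0.027 [240. 218.]
0 0.045 [240. 231.]
0.011 0.008 [240. 190.]
0.011 0.027 [240. 200.]
0.011 0.045 [240. 211.]
tray/stem end 50 [242.00627383  98.27017764]
tray/stem end 130 [241.70462857 240.39832046]
```

View pics/w3.png

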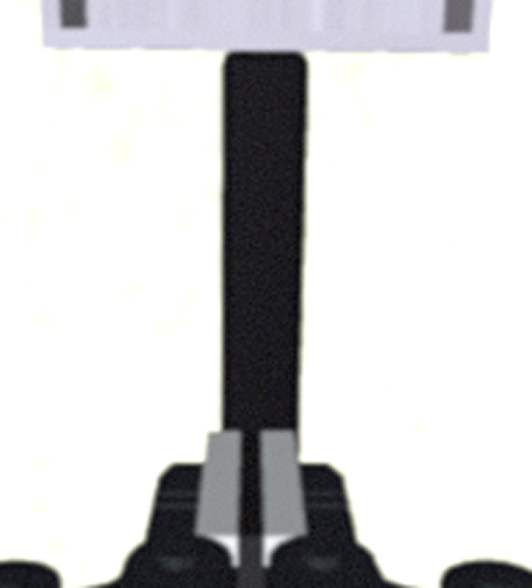

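The pads stand about 37 mm higher than the TCP reading says. The wrist geometry in both the open and shut views agrees, and the light pad faces end above the stem. So the fingers shut above it. I'll open and probe downward carefully, watching the force.

```bash
python3 -m pendant '[0,0,0,0,0, 0,0,0,0,0, 0,0,0,0,0, 0,0,0,0,0, 0,0,0,0,0, 0,0,0,0,0, 0,0,0,0,0, 0,0,0,0,0]'; python3 -m pendant '[0,0,0,-0.5,0, 0,0,0,-1,0, 0,0,0,-1.0,0]';  python3 -m pendant '[0,0,0,-0.5,0, 0,0,0,-0.8,0, 0,0,0,-0.8,0, 0,0,0,-0.8,0]'; python3 - <<'E'
from h import *
c=get_calibration("wrist"); T=c["world_to_cam"];print(np.round(T,3).tolist())
im=snapshot("wrist")[:,:,::-1]; sc=snapshot("scene")[:,:,::-1]
b=cv2.resize(sc[150:270,215:375],(480,360),interpolation=2)
cv2.imwrite("pics/w4.png",np.hstack([cv2.resize(np.clip(im[100:400,80:480].astype(int)*1.6,0,255).astype(np.uint8),(480,360)),]))
E
```

```text
t: 4.02
eef_pos: [0.5078, -0.2128, 0.0078]
ee_rot: [0.853, 0.522, -0.001, -0.002]
force: [1.3, 0.7, -0.2]
opening: 1.002
t: 4.27
eef_pos: [0.5066, -0.2122, -0.0036]
ee_rot: [0.853, 0.522, -0.001, -0.003]
force: [-1.1, 1.2, 0.1]
opening: 1.004
t: 4.6
eef_pos: [0.5062, -0.212, -0.0121]
ee_rot: [0.853, 0.522, -0.002, -0.003]
force: [-1.0, 0.2, 0.2]
opening: 1.001
[[0.89, -0.456, -0.008, -0.547], [-0.438, -0.86, 0.263, 0.058], [-0.127, -0.231, -0.965, 0.194], [0.0, 0.0, 0.0, 1.0]]
```

View pics/w4.png

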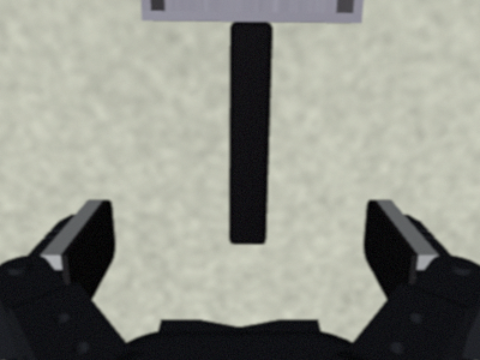

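There's no contact at z=-0.012. The image puts the open tips at z≈0.037, so the shut tips sit about 37 mm behind the reported TCP. I'll go 2 cm lower and close.

```bash
python3 -m pendant '[0,0.1,0,-0.5,0, 0,0.1,0,-1,0, 0,0.1,0,-1.5,0, 0,0.1,0,-1.7,0, 0,0.1,0,-1.7,0]'; python3 -m pendant '[1,0,0,0,0, 1,0,0,0,0, 1,0,0,0,0, 1,0,0,0,0, 1,0,0,0,0, 1,0,0,0,0, 1,0,0,0,0, 1,0,0,0,0]'
```

```text
t: 5.12
eef_pos: [0.5068, -0.2118, -0.0297]
ee_rot: [0.853, 0.522, -0.002, -0.004]
force: [0.7, 0.1, -0.4]
opening: 1.002
t: 5.78
eef_pos: [0.5072, -0.2119, -0.0293]
ee_rot: [0.853, 0.522, -0.002, -0.003]
force: [-0.1, 0.1, 1.6]
opening: 0.146
```

```bash
python3 -m pendant '[1,0.3,2,0,2, 1,0.6,4,0,4, 1,0.9,6,0,6, 1,1.2,8,0,8, 1,1.5,10,0,10, 1,1.8,12,0,12.2, 1,2,13.1,0,12.2, 1,2,13.1,0,12.2, 1,2,13.1,0,12.2]'; python3 - <<'E'
from h import *
A=lambda a,b:np.degrees(np.arctan2((b-a)[1],(b-a)[0]))
C=[ray("scene",(275+(u-400+.5)/4.667-.5,225+(v+.5)/4.667-.5),.09)[:2] for u,v in((437,125),(595,32),(712,160),(533,245))]
print(np.round(C,3),np.mean(C,0),A(C[1],C[2]),A(C[0],C[3]),[np.linalg.norm(C[i]-C[i-1]) for i in range(4)])
s=telemetry.sense();q=s["ee_rot"];print(s["eef_pos"],s["force"],2*np.degrees(np.arctan2(q[1],q[0])))
im=snapshot("top")[:,:,::-1]; cv2.imwrite("pics/t3.png",im)
cv2.imwrite("pics/c3.png",cv2.resize(im[150:250,180:310],None,fx=6,fy=6,interpolation=2))
E
```

```text
t: 6.53
eef_pos: [0.5273, -0.0805, -0.0292]
ee_rot: [0.793, 0.61, -0.002, -0.003]
force: [-0.7, 0.5, 2.2]
opening: 0.149
[[0.643 0.109]
 [0.532 0.13 ]
 [0.557 0.237]
 [0.666 0.202]] [0.5993652 0.1694022] 76.98492500503006 76.0523343520039 [np.float64(0.09521561172112308), np.float64(0.11255528048897688), np.float64(0.10905671910676851), np.float64(0.11442105689620116)]
[ 0.52733532 -0.08052756 -0.02920119] [-0.68297582  0.49921378  2.23530341] 75.11271498950525
```

View pics/c3.png

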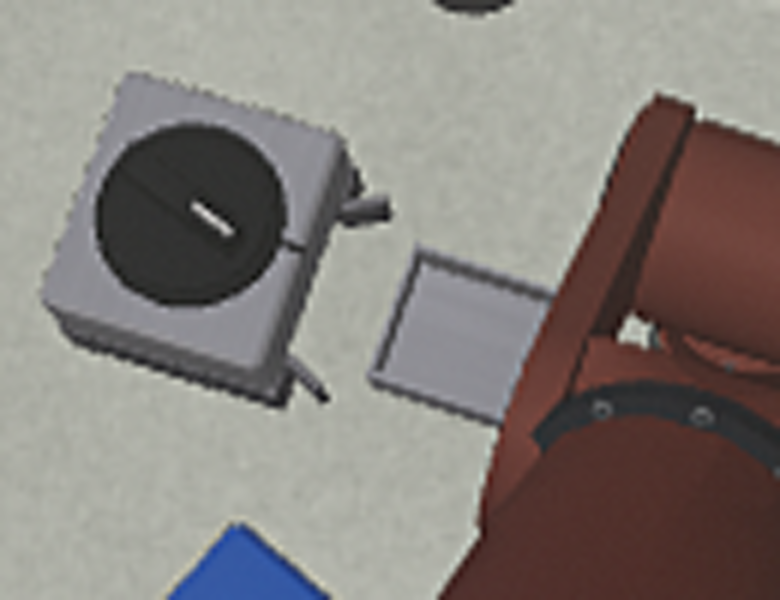

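The tray is in front of the mill. Its front corners are at crop (418,246) and (372,378), and the cheek tips are at about (388,205) and (325,398). I'll check the lateral offset numerically.

```bash
python3 - <<'E'
from h import *
A=lambda a,b:np.degrees(np.arctan2((b-a)[1],(b-a)[0]))
P=lambda u,v,z:ray("top",((u+.5)/6-.5+180,(v+.5)/6-.5+150),z)[:2]
c=[P(388,198,.036),P(326,394,.036)]; f=[P(418,245,.028),P(371,380,.028)]
t=[P(548,292,.028),P(500,423,.028)]
m=[P(130,72,.09),P(343,135,.09),P(265,368,.09),P(42,303,.09)]
mm=np.mean(m,0);k=P(191,214,.101)
print("cheeks",c,"mid",np.mean(c,0),np.linalg.norm(c[0]-c[1]),A(c[1],c[0])+90)
print("front",f,np.mean(f,0),np.linalg.norm(f[0]-f[1]),A(f[1],f[0])+90,"sides",A(t[0],f[0]),A(t[1],f[1]))
print("mill",mm,"knob flange",k,A(m[1],m[0]),A(m[2],m[3]),A(m[2],m[1])+90,A(m[3],m[0])+90)
for y in(74,75,76,77):
  y_=np.radians(y);v=np.array([-np.sin(y_),np.cos(y_)]);print(y,"lateral of tray front, rel. cheeks/mill/flange",[round(1e3*float((np.mean(f,0)-q)@v),1) for q in(np.mean(c,0),mm,k)])
print("tray front to mill centre",(mm-np.mean(f,0))@[.25,.968])
E
```

```text
cheeks [array([0.62486704, 0.08420142]), array([0.52631507, 0.10640182])] mid [0.57559105 0.09530162] 0.10102152807072785 77.30511201817062
front [array([0.6043029 , 0.06870717]), array([0.53601509, 0.08641639])] [0.57015899 0.07756178] 0.07054672994959338 75.46164130460443 sides 72.7007087705698 74.43697123790295
mill [0.59416127 0.16626993] knob flange [0.59279032 0.16621953] 76.02628820136752 76.6676136604314 76.71845846360274 75.64887130764667
74 lateral of tray front, rel. cheeks/mill/flange [0.3, -1.4, -2.7]
75 lateral of tray front, rel. cheeks/mill/flange [0.7, 0.2, -1.1]
76 lateral of tray front, rel. cheeks/mill/flange [1.0, 1.8, 0.5]
77 lateral of tray front, rel. cheeks/mill/flange [1.3, 3.4, 2.1]
tray front to mill centre 0.09187005997917173
```

```bash
python3 -m pendant '[1,0.3,-0.1,0,0.8, 1,0.3,-0.1,0,0.8, 1,0.55,0.9,0,0.8, 1,0.8,1.9,0,0.8, 1,1.05,2.9,0,0.8, 1,1.3,4,0,0.8, 1,1.3,4,0,0.8]'; python3 -m pendant '[1,0.25,1,0,0, 1,0.5,2,0,0, 1,0.75,3,0,0, 1,0.75,3,0,0]'; python3 -c "
from station import telemetry as t;s=t.sense();print(s['force'],s['ft_torque'],s['eef_pos'])"
```

```text
t: 7.17
eef_pos: [0.5408, -0.0386, -0.0292]
ee_rot: [0.788, 0.615, -0.002, -0.004]
force: [0.0, 0.3, 0.4]
opening: 0.146
t: 7.5
eef_pos: [0.5487, -0.0064, -0.0293]
ee_rot: [0.788, 0.616, -0.001, -0.004]
force: [0.1, 0.7, 0.3]
opening: 0.149
[0.09612415 0.68578344 0.32622935] [ 0.15956183 -0.09211     0.01715438] [ 0.54870178 -0.00639759 -0.02925411]
```

```bash
python3 -m pendant '[1,0.25,1,0,0, 1,0.5,2,0,0, 1,0.75,3,0,0, 1,1,4,0,0, 1,1.15,4.6,0,0, 1,1.15,4.6,0,0]'; python3 -m pendant '[1,0.08,0.3,0,0, 1,0.15,0.6,0,0, 1,0.15,0.6,0,0]';  python3 -m pendant '[1,0.05,0.2,0,0, 1,0.1,0.4,0,0, 1,0.1,0.4,0,0]'
```

```text
t: 8.0
eef_pos: [0.5605, 0.0414, -0.0293]
ee_rot: [0.787, 0.617, -0.001, -0.004]
force: [1.0, 0.9, -0.2]
opening: 0.152
t: 8.25
eef_pos: [0.5621, 0.0478, -0.0293]
ee_rot: [0.787, 0.617, -0.001, -0.004]
force: [0.9, 0.8, 0.6]
opening: 0.149
t: 8.5
eef_pos: [0.5632, 0.052, -0.0294]
ee_rot: [0.787, 0.617, -0.001, -0.004]
force: [0.1, -0.3, 0.7]
opening: 0.154
```

```bash
for i in 1; do python3 -m pendant '[1,0.03,0.1,0,0, 1,0.05,0.2,0,0, 1,0.05,0.2,0,0]'; done; python3 - <<'E'
from h import *
im=snapshot("top")[:,:,::-1]; sc=snapshot("scene")[:,:,::-1]; cv2.imwrite("pics/t4.png",im); cv2.imwrite("pics/s4.png",sc)
t3=cv2.imread("pics/t3.png")
a=cv2.resize(im[150:230,180:270],(450,400),interpolation=2); b=cv2.resize(sc[220:300,270:340],(350,400),interpolation=2)
cv2.imwrite("pics/c4.png",np.hstack([a,b]))
# mill motion: phase correlate knob+top region before/after
for n,x,o in(("top",im,t3[150:225,185:232]),("scene",sc,cv2.imread("pics/s2.png")[225:300,285:345])):
    r=cv2.matchTemplate(np.ascontiguousarray(x),np.ascontiguousarray(o),cv2.TM_CCOEFF_NORMED);print(n,cv2.minMaxLoc(r)[1::2])
print(telemetry.sense()["force"])
E
```

```text
t: 8.75
eef_pos: [0.5636, 0.0536, -0.0294]
ee_rot: [0.787, 0.617, -0.001, -0.004]
force: [-0.8, -3.4, 1.3]
opening: 0.15
top (0.7722151875495911, (381, 223))
scene (0.853557825088501, (285, 225))
[ 0.28615666 -1.51057921  0.88296898]
```

View pics/c4.png

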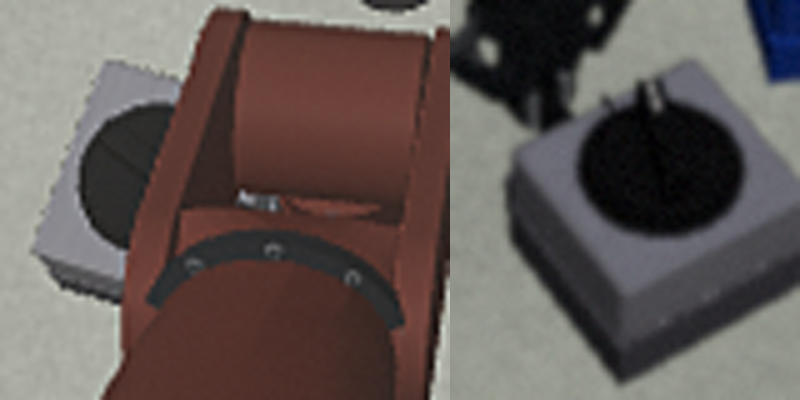

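The push reached contact (-3.4 N) exactly at the computed home position, and the scene view shows the mill hasn't moved. I'll release, rise, and go over the knob.

```bash
python3 -m pendant '[0,0,0,0,0, 0,0,0,0,0, 0,0,0,0,0, 0,0,0,0,0, 0,0,0,0,0, 0,0,0,0,0, 0,0,0,2,0, 0,0,0,5,0, 0,0,0,9,0, 0,0,0,13,0, 0,0,0,17,0, 0,0,0,21,0, 0,0,0,23,0, 0,0,0,23,0]'
python3 -m pendant '[0,0,0,0,80, 0,0,0,0,80, 0,1,4,0,80, 0,2,8,0,80, 0,3,11.3,0,80, 0,3,11.3,0,80, 0,3,11.3,0,80, 0,3,11.3,0,80, 0,3,11.3,0,80, 0,3,11.3,0,80, 0,3,11.3,0,80, 0,3,11.3,0,80, 0,3,11.3,0,80]'
python3 -m pendant '[0,0,0,0,81, 0,0,0,0,81, 0,0,0,0,81, 0,0,0,0,81, 0,0,0,0,81, 0,0,0,0,81, 0,0,0,0,81, 0,0,0,0,81, 0,0,0,0,81, 0,0,0,0,81, 0,0,0,0,81, 0,0,0,0,81, 0,0,0,0,81]'
python3 - <<'E'
from h import *
s=telemetry.sense();q=s["ee_rot"];print(s["eef_pos"],2*np.degrees(np.arctan2(q[1],q[0]))-90,s["joint_pos"])
c=get_calibration("wrist"); im=snapshot("wrist")[:,:,::-1]; cv2.imwrite("pics/w5.png",im)
np.savez("w5.npz",K=c["intrinsics"],T=c["world_to_cam"])
print("knob proj",proj("w",[.594,.167,.127],c))
cv2.imwrite("pics/w5b.png",cv2.resize(np.clip(im.astype(int)*1.5,0,255).astype(np.uint8),(784,588)))
E
```

```text
t: 10.02
eef_pos: [0.5683, 0.0536, 0.2086]
ee_rot: [0.787, 0.617, 0.005, 0.0]
force: [1.1, -0.3, -0.2]
opening: 0.996
t: 11.1
eef_pos: [0.5977, 0.1665, 0.2073]
ee_rot: [0.208, 0.978, 0.003, -0.004]
force: [-0.9, -0.3, -0.1]
opening: 1.003
t: 12.18
eef_pos: [0.5973, 0.1665, 0.2067]
ee_rot: [-0.477, 0.879, 0.0, -0.005]
force: [0.3, -0.2, -0.8]
opening: 1.002
[0.59731187 0.16652148 0.2066904 ] 146.92262159828644 [ 0.16025382  0.20571843  1.60610055 -0.00279394  1.34017288 -2.40337688]
knob proj [281.7000811 209.7246355]
```

View pics/w5b.png

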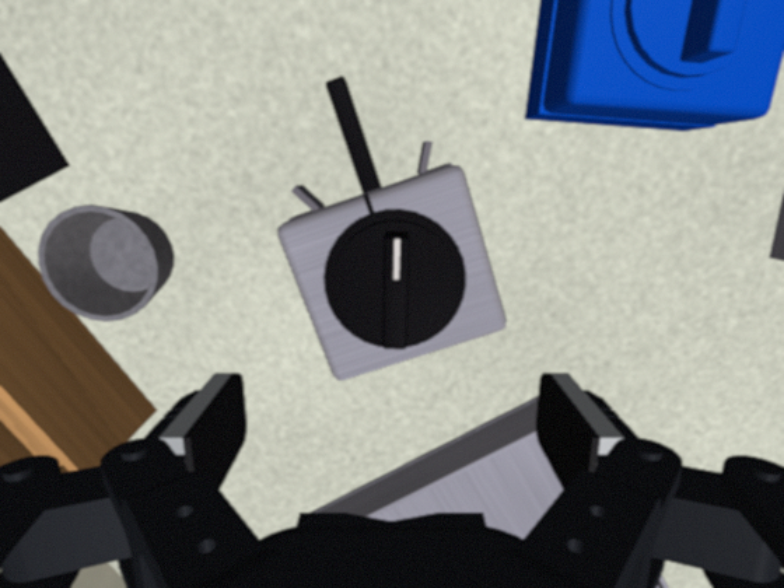

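The tray sits home, with the stem protruding straight out at (375,190)→(335,80). The bar is vertical in the picture, with the white line at (397,238)-(396,280), so the jaws are aligned with it. The flange centre is about (395,279). Now I'll get the knob axis.

```bash
python3 - <<'E'
from h import *
z=np.load("w5.npz"); c={"intrinsics":z["K"],"world_to_cam":z["T"]}
R=lambda u,v,h:ray("w",(u/1.4,v/1.4),h,c)[:2]
g=cv2.cvtColor(cv2.imread("pics/w5.png"),cv2.COLOR_BGR2GRAY); m=(g<45).astype(np.uint8); m[:150]=0;m[251:]=0;m[:,:225]=0;m[:,340:]=0
m=cv2.morphologyEx(m,cv2.MORPH_CLOSE,np.ones((11,11),np.uint8)); m=cv2.morphologyEx(m,cv2.MORPH_OPEN,cv2.getStructuringElement(2,(25,25)))
cnt=max(cv2.findContours(m,0,1)[0],key=cv2.contourArea)[:,0]
P=np.array([ray("w",p,.101,c)[:2] for p in cnt],np.float32);print("flange",cv2.fitEllipse(P))
A=lambda a,b:np.degrees(np.arctan2((b-a)[1],(b-a)[0]))
a,b=R(398,238,.127),R(396,280,.127);print("white",a,b,A(a,b))
C=[R(u,v,.09) for u,v in((281,229),(460,167),(505,325),(340,378))];print("mill",np.round(C,3),np.mean(C,0),A(C[0],C[3]),A(C[1],C[2]))
s=[R(336,78,.028),R(372,186,.028)];print("stem",s,A(*s))
E
```

```text
flange ((0.5928749442100525, 0.16579821705818176), (0.0831347182393074, 0.08367777615785599), 155.8466796875)
white [0.57572335 0.14236969] [0.5890907 0.1610552] 54.420602610390205
mill [[0.634 0.104]
 [0.524 0.132]
 [0.551 0.231]
 [0.66  0.203]] [0.59224927 0.16743569] 75.70693223249745 75.25832968768924
stem [array([0.55736365, 0.03983754]), array([0.57650862, 0.11284969])] 75.30691063402492
```

```bash
python3 -m pendant '[0,-0.4,0,-3,-1, 0,-0.4,0,-6,-1, 0,-0.4,0,-9,-1, 0,-0.4,0,-11,-1, 0,-0.4,0,-13,-1, 0,-0.4,0,-13.6,-1, 0,-0.4,0,-13.6,-1, 0,-0.4,0,-13.6,-1]'
python3 -m pendant '[1,0,0,0,0, 1,0,0,0,0, 1,0,0,0,0, 1,0,0,0,0, 1,0,0,0,0, 1,0,0,0,0, 1,0,0,0,0, 1,0,0,0,0]'; python3 -c "
from station import telemetry as t;s=t.sense();print(s['force'],s['ft_torque'],s['eef_pos'])"
```

```text
t: 12.9
eef_pos: [0.5937, 0.1666, 0.0712]
ee_rot: [-0.468, 0.884, 0.0, -0.005]
force: [-0.1, -0.6, 0.6]
opening: 1.0
t: 13.57
eef_pos: [0.5938, 0.1667, 0.0718]
ee_rot: [-0.468, 0.884, 0.0, -0.005]
force: [-1.1, 0.4, 3.4]
opening: 0.149
[-1.12018235  0.43001804  3.41079275] [-0.0355967   0.19200184 -0.04060212] [0.59376406 0.16666495 0.07176078]
```

```bash
for i in 1 2; do echo; done; python3 -m pendant '[1,0,0,-0.1,0, 1,0,0,-0.2,0, 1,0,0,-0.2,0]'; python3 -m pendant '[1,0,0,-0.1,0, 1,0,0,-0.2,0, 1,0,0,-0.2,0]'
```

```text
t: 13.82
eef_pos: [0.5938, 0.1667, 0.0717]
ee_rot: [-0.468, 0.884, 0.0, -0.005]
force: [-4.7, -0.3, 9.8]
opening: 0.151
t: 14.07
eef_pos: [0.5938, 0.1667, 0.0717]
ee_rot: [-0.468, 0.884, 0.0, -0.006]
force: [-5.6, -1.3, 10.3]
opening: 0.148
```

```bash
python3 -m pendant '[1,-0.1,0,-0.3,0, 1,-0.1,0,-0.35,0, 1,-0.1,0,-0.35,0]'; python3 -m pendant '[1,-0.1,0,-0.4,0, 1,-0.1,0,-0.4,0]'
```

```text
t: 14.32
eef_pos: [0.5939, 0.1667, 0.0717]
ee_rot: [-0.468, 0.884, -0.0, -0.005]
force: [-5.3, -1.8, 14.4]
opening: 0.155
t: 14.48
eef_pos: [0.5939, 0.1667, 0.0716]
ee_rot: [-0.468, 0.884, -0.0, -0.004]
force: [-7.0, -1.9, 17.2]
opening: 0.149
```

```bash
python3 -m pendant '[1,-0.3,-0.05,-0.4,0, 1,-0.3,-0.05,-0.4,-3, 1,-0.3,-0.05,-0.4,-6, 1,-0.3,-0.05,-0.4,-9, 1,-0.3,-0.05,-0.4,-12]';python3 - <<'E'
from h import *
s=telemetry.sense();q=s["ee_rot"];print(s["force"],s["ft_torque"],s["eef_pos"],2*np.degrees(np.arctan2(q[1],q[0]))-90)
E
```

```text
t: 14.9
eef_pos: [0.5937, 0.167, 0.0717]
ee_rot: [-0.372, 0.928, -0.0, -0.002]
force: [-4.0, 0.5, 13.9]
opening: 0.148
[-3.99250732  0.52634438 13.86212116] [0.00606599 0.58401465 0.26620813] [0.59366291 0.16698538 0.07165242] 133.7233903815203
```

```bash
python3 -m pendant '[1,-0.3,0,-0.5,-3, 1,-0.3,0,-0.5,-7, 1,-0.3,0,-0.5,-11, 1,-0.3,0,-0.5,-15, 1,-0.3,0,-0.5,-19]';python3 - <<'E'
from h import *
s=telemetry.sense();q=s["ee_rot"];print(s["force"],s["ft_torque"],s["eef_pos"],2*np.degrees(np.arctan2(q[1],q[0]))-90)
sc=snapshot("scene")[:,:,::-1]; cv2.imwrite("pics/s6.png",sc)
o=cv2.imread("pics/s2.png"); r=slice(255,295)
# sub-pixel shift of lower mill body (unoccluded front/bottom part)
for n,(y0,y1,x0,x1) in {"left":(252,280,280,300),"right":(255,285,318,345),"bot":(265,300,290,325)}.items():
    A=cv2.resize(o[y0:y1,x0:x1],None,fx=5,fy=5,interpolation=2);B=cv2.resize(np.ascontiguousarray(sc[y0-4:y1+4,x0-4:x1+4]),None,fx=5,fy=5,interpolation=2)
    v=cv2.minMaxLoc(cv2.matchTemplate(B,A,5));print(n,round(v[1],3),(np.array(v[3])-20)/5)
E
```

```text
t: 15.32
eef_pos: [0.5935, 0.1677, 0.0716]
ee_rot: [-0.213, 0.977, -0.0, 0.001]
force: [-3.4, -0.5, 17.4]
opening: 0.15
[-3.37295781 -0.46743925 17.37735252] [-0.03354517  0.93085344  0.2591191 ] [0.59346207 0.16769505 0.07164012] 114.59465489593651
left 0.997 [0. 0.]
right 0.996 [0.2 0. ]
bot 0.997 [0. 0.]
```

```bash
python3 -m pendant '[1,-0.3,0,-0.5,-4, 1,-0.3,0,-0.5,-8, 1,-0.3,0,-0.5,-12, 1,-0.3,0,-0.5,-16, 1,-0.3,0,-0.5,-20, 1,-0.3,0,-0.5,-24]'; python3 -m pendant '[1,-0.3,0,-0.5,-4, 1,-0.3,0,-0.5,-8, 1,-0.3,0,-0.5,-12, 1,-0.3,0,-0.5,-16, 1,-0.3,0,-0.5,-20, 1,-0.3,0,-0.5,-24]';python3 - <<'E'
from h import *
s=telemetry.sense();q=s["ee_rot"];print(s["force"],s["ft_torque"],s["eef_pos"],2*np.degrees(np.arctan2(q[1],q[0]))-90)
E
```

```text
t: 15.87
eef_pos: [0.5934, 0.1686, 0.0716]
ee_rot: [-0.003, 1.0, 0.0, 0.004]
force: [-3.3, 0.1, 18.3]
opening: 0.149
t: 16.37
eef_pos: [0.5938, 0.1695, 0.0716]
ee_rot: [0.207, 0.978, 0.001, 0.007]
force: [-2.5, -0.3, 17.0]
opening: 0.15
[-2.4736498  -0.33461943 16.99298445] [0.17798333 0.93658692 0.23014378] [0.59384617 0.16946345 0.07164765] 66.15151582638899
```

```bash
python3 -m pendant '[1,-0.25,0,-0.5,-4, 1,-0.25,0,-0.5,-8, 1,-0.25,0,-0.5,-12, 1,-0.25,0,-0.5,-16, 1,-0.25,0,-0.5,-18]'; C='import numpy as np
from station import telemetry as t;s=t.sense();q=s["ee_rot"];print(s["ft_torque"],2*np.degrees(np.arctan2(q[1],q[0]))-90)'; python3 -c "$C";  python3 -m pendant '[1,-0.25,0,-0.5,-2, 1,-0.25,0,-0.5,-4, 1,-0.25,0,-0.5,-4]'; python3 -c "$C"
```

```text
t: 16.78
eef_pos: [0.5944, 0.1699, 0.0716]
ee_rot: [0.358, 0.934, 0.001, 0.009]
force: [-2.9, -0.2, 17.8]
opening: 0.144
[0.04886257 1.11186561 0.19733187] 48.03859039765419
t: 17.03
eef_pos: [0.5947, 0.1701, 0.0716]
ee_rot: [0.391, 0.92, 0.002, 0.011]
force: [-3.1, -2.3, 18.4]
opening: 0.148
[-0.14030438  1.28269951  0.00750126] 44.00424972193906
```

```bash
C='import numpy as np
from station import telemetry as t;s=t.sense();q=s["ee_rot"];print(s["ft_torque"],2*np.degrees(np.arctan2(q[1],q[0]))-90)';  python3 -m pendant '[1,-0.25,0,-0.5,-1.5, 1,-0.25,0,-0.5,-3]'; python3 -c "$C"; python3 -m pendant '[1,-0.25,0,-0.5,-1, 1,-0.25,0,-0.5,-2]'; python3 -c "$C"
```

```text
t: 17.2
eef_pos: [0.595, 0.1701, 0.0716]
ee_rot: [0.415, 0.91, 0.003, 0.014]
force: [-3.9, -1.9, 17.9]
opening: 0.145
[-0.19687641  1.18214591  0.22422352] 40.992193076885314
t: 17.37
eef_pos: [0.5952, 0.1701, 0.0716]
ee_rot: [0.43, 0.902, 0.003, 0.016]
force: [-3.3, -2.9, 18.7]
opening: 0.148
[-0.21883892  1.28711838  0.32765425] 38.99999046693145
```

```bash
cat > chk.py <<'E'
from h import *
s=telemetry.sense();q=s["ee_rot"];print(s["ft_torque"],2*np.degrees(np.arctan2(q[1],q[0]))-90)
sc=snapshot("scene")[:,:,::-1]; o=cv2.imread("pics/s2.png")
for n,(y0,y1,x0,x1) in {"left":(252,280,280,300),"right":(255,285,318,345),"bot":(265,300,290,325)}.items():
    A=cv2.resize(o[y0:y1,x0:x1],None,fx=5,fy=5,interpolation=2);B=cv2.resize(np.ascontiguousarray(sc[y0-4:y1+4,x0-4:x1+4]),None,fx=5,fy=5,interpolation=2)
    v=cv2.minMaxLoc(cv2.matchTemplate(B,A,5));print(n,round(v[1],3),(np.array(v[3])-20)/5)
E
python3 -m pendant '[1,-0.25,0,-0.5,-1, 1,-0.25,0,-0.5,-1.5]'; python3 chk.py;python3 -m pendant '[1,-0.25,0,-0.5,-1, 1,-0.25,0,-0.5,-1.5]'; python3 chk.py
```

```text
t: 17.53
eef_pos: [0.5956, 0.1699, 0.0716]
ee_rot: [0.441, 0.897, 0.004, 0.019]
force: [-3.3, -1.7, 18.0]
opening: 0.149
[-0.25273881  1.23507739  0.61695553] 37.625035404494284
left 0.997 [0. 0.]
right 0.996 [0.  0.2]
bot 0.997 [0. 0.]
t: 17.75
eef_pos: [0.5962, 0.17, 0.0715]
ee_rot: [0.452, 0.892, 0.005, 0.021]
force: [-2.4, -2.3, 17.5]
opening: 0.147
[-0.24519584  1.05729481  0.55886228] 36.22176242115229
left 0.993 [0.2 0.2]
right 0.994 [0.  0.6]
bot 0.994 [-0.2  0.2]
```

Torque jumped from about 0.24 to 0.6 N·m and the mill is starting to twist slightly, so the knob is at its stop. I'll release and rise.

```bash
python3 -m pendant '[1,0,0,-0.1,0.5, 0,0,0,-0.1,0.5, 0,0,0,0,0, 0,0,0,0,0, 0,0,0,0,0, 0,0,0,0,0, 0,0,0,0,0, 0,0,0,3,0, 0,0,0,6,0, 0,0,0,10,0, 0,0,0,14,0, 0,0,0,18,0, 0,0,0,18,0]'; python3 chk.py
python3 -m pendant '[0,-4,-4,0,0, 0,-8,-8,0,0, 0,-12,-12,0,0, 0,-15,-16,0,0, 0,-15,-20,0,0, 0,-15,-24,0,0, 0,-15,-28,0,0, 0,-15,-30,0,0, 0,-15,-30,0,0, 0,-15,-30,0,0, 0,-15,-30,0,0, 0,-15,-30,0,0]'
python3 - <<'E'
from h import *
im=snapshot("top")[:,:,::-1]; cv2.imwrite("pics/t7.png",im)
cv2.imwrite("pics/c7.png",np.hstack([cv2.resize(im[150:250,180:280],(560,560),interpolation=2)]))
sc=snapshot("scene"); cv2.imwrite("pics/s7.png",sc[:,:,::-1])
E
```

```text
t: 18.88
eef_pos: [0.6021, 0.1711, 0.2634]
ee_rot: [0.452, 0.891, 0.011, 0.029]
force: [0.7, -0.2, 2.3]
opening: 0.998
[-0.03635388 -0.01356336  0.04473805] 36.21706267768198
left 0.99 [-0.4  0.4]
right 0.993 [-0.6  1. ]
bot 0.991 [-1.   0.6]
t: 19.93
eef_pos: [0.4499, -0.1283, 0.2581]
ee_rot: [0.452, 0.892, 0.009, 0.026]
force: [-0.0, 1.4, 0.2]
opening: 0.998
```

View pics/c7.png

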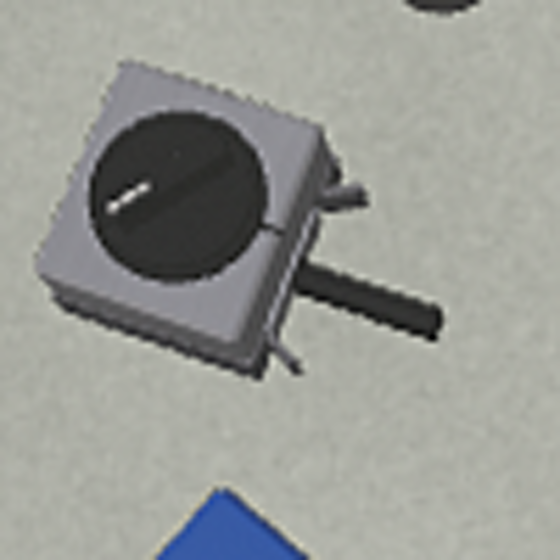

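The stem sticks straight out of the mouth at (305,278)→(437,325), and the white line at (150,185)→(108,210) now points well round clockwise. A last numeric check follows.

```bash
python3 - <<'E'
from h import *
A=lambda a,b:np.degrees(np.arctan2((b-a)[1],(b-a)[0]))
P=lambda u,v,z:ray("top",((u+.5)/5.6-.5+180,(v+.5)/5.6-.5+150),z)[:2]
m=[P(125,62,.09),P(325,130,.09),P(242,342,.09),P(38,270,.09)];mc=np.mean(m,0)
yaw=np.mean([A(m[1],m[0]),A(m[2],m[3]),A(m[2],m[1])+90,A(m[3],m[0])+90])
im=cv2.imread("pics/t7.png");s=im[180:240,180:280]
w=A(P(150,185,.127),P(108,210,.127)); print("mill",mc,"yaw",yaw,"knob",np.radians((yaw+180-w)%360))
e=P(437,324,.028);u=np.array([np.cos(np.radians(yaw)),np.sin(np.radians(yaw))]);v=np.array([-u[1],u[0]])
r=P(305,277,.028);print("stem end in mill frame",(e-mc)@u,(e-mc)@v,"root lateral",(r-mc)@v,"stem yaw",A(e,r))
E
```

```text
mill [0.5961122  0.16620168] yaw 73.71083687226714 knob 2.234407367377386
stem end in mill frame -0.13184603420595198 0.004593443952844387 root lateral 0.0038677305333911713 stem yaw 73.14180637990951
```

```bash
python3 -c "
from station import bot; print(bot.close_job())"
```

```text
the job is handed in; nothing more can be done
None
```

I slid the rightmost tray home by its stem, turned the knob clockwise to its stop while pressing down, released everything and handed the job in at about 20 s of the 72 s allowed. The hand-in reports no verdict, so these are my own last checks:

- **Tray:** The push met the back wall with about 3.4 N at the position I had computed for home. The last view puts the tray's centre at about x = -2 mm in the mill's frame.
- **Tray sideways:** The stem reads about 4 mm off to one side in that view. The bay itself only allows about 3 mm, so I take the rest as measuring error. The limit is 6 mm.
- **Knob:** I pressed with 14 to 19 N while turning. The turning torque rose from about 0.24 to 0.6 N m at the stop, and the last picture reads about 2.23 rad (stop 2.2).
- **Mill:** It stayed standing and shifted by up to about 1 pixel (2 to 3 mm). It twisted by about 1.5 to 2 degrees against the stop, which I estimate as well inside the 25 mm limit.
- **Other kitchenware:** The arm touched none of it by plan, but I made no separate measurement of those pieces at the end.

**What failed or disagreed:** The first grasp closed above the stem. The fingertips turned out to sit about 37 mm behind the reported tool point, so I lowered the tool by that much and the second grasp held.

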